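Load the parts tray into the washing stand and pump the cleaner

TASK

Slide the parts tray, with the hub standing in it, into the washing stand under the rails' lips until it is fully home against the back stop. Only then push the cap of the cleaner canister well down on its spring and let it come all the way up again. Keep the hub standing in the tray, and leave the other loose things on the bench where they are.

Things in the scene. Friction and masses are not known exactly. Their poses are not given: they have to be found in the camera images.
- tray: Open aluminium tray on the bench, 120 mm wide (its x), 160 mm long (y), 30 mm high, walls and floor 4 mm, about 0.45 kg. Origin: centre of its underside. At the middle of its +y end it has an upright fin to hold it by. It goes into the stand -y end first, sliding flat on the bench.
- tray_fin (a point): Grip point on the tray's fin, 40 mm above the tray's underside and 101 mm from its origin along +y; axes as the tray's. The fin is an upright plate 12 mm thick (tray x), reaching 41 mm out from the tray's end (tray y 80 to 121 mm), its top 55 mm above the bench, free on both sides.
- hub: Dark steel hub standing loose in the tray: round flange 68 mm across and 12 mm high, with a neck 40 mm across above it, 50 mm high in all, about 0.25 kg. Origin: centre of its underside; z up along its axis.
- stand: Steel washing stand fixed to the bench: two rails along its y (-80 to +70 mm), 130 mm apart inside, 44 mm high, with lips reaching 14 mm inwards, underside 40 mm up; the tray slides beneath them on the bench (no floor). Back stop face at y = -80. Origin: on the bench, where the tray's origin lies when fully home; the home tray has the stand's axes. Canister axis at x = 130, y = -35 mm.
- stand_mouth (a point): Middle of the stand's mouth on the bench, 70 mm from the stand's origin along its +y, where the tray enters, moving along the stand's -y. Two flared guides, 40 mm high, lead in from y = 104 mm, where they are about 165 mm apart.
- cap_top (a point): Centre of the top of the cleaner canister's cap: a grey disc 52 mm across, 202 mm above the bench when up; it moves straight down. The canister, white with a grey band, 72 mm across, is clamped to the stand beside the rails; a thin spout, 166 mm up, reaches over the tray's place. The loose spray can elsewhere is not it.
- cap (a joint): How far the sprung cap is pressed down, in m: 0 up, 0.012 fully down. It takes about 3 N to start and 8 N at the bottom; a press of more than 9 mm counts.
- spray_can: Bystander: loose grey spray can with its lid on, 66 mm across, 190 mm high. Origin: centre of its underside.
- tape: Bystander: roll of grey tape lying flat, 100 mm across, 48 mm high. Origin: centre of its underside.
- jar: Bystander: glass jar with steel lid, 72 mm across, 90 mm high. Origin: centre of its underside.
- pail: Bystander: white plastic pot with two side handles, 120 mm across, 85 mm high. Origin: centre of its underside.
- screwdriver: Bystander: screwdriver lying along its x, 200 mm long, about 30 mm high. Origin: under its middle.
- hammer: Bystander: hammer lying along its x, 280 mm long, about 30 mm high. Origin: under its middle.
- bin: Bystander: open blue plastic bin, 120 x 160 mm, 70 mm high. Origin: centre of its underside.
There are look-alikes about, which are no part of the job. What is shaped like the hub but green or yellow is not meant.

How it is judged:
By the outcome, as a careful person would: the job done as asked, in the order asked, and still so for the second after the job is handed in, with the robot touching nothing.
It also fails if it takes over 54 s, if anything falls off the work surface, if the arm or the gripper's body presses on something with over 40 N, if the wrist force passes 120 N, or if a joint passes its speed limit or range.

ROBOT

A 7-joint arm with a two-finger parallel gripper is mounted at the origin on the work surface. World frame = base frame: x ahead of the robot, y to its left, z up, the work surface at z = 0. Lengths are in mm, angles in rad, forces in N, time in s.
With the tool pointing down it reaches from about 425 to 950 mm from the base axis. Payload 4.7 kg.
Tool frame: the origin (TCP) lies midway between the tips of the shut fingers; the grasp point (between the pads) lies 19 mm behind it (env.hold_point_z is the distance from the TCP to the grasp point, in mm); z points along the fingers, y is the line along which they close (so a half turn about z gives the same grasp; the last joint's range is limited). The gripper opens to 87 mm and grips with 3 to 60 N. Pads are 19 mm wide; open, the fingers measure 117 mm over their backs; the gripper's body (75 mm by 190 mm) begins 51 mm behind the grasp point.
Start: joints at [-0.029, 0.469, -0.049, 1.532, 0.024, 1.141, -0.082], TCP at [675.018, 0.046, 222.573] pointing down, gripper open.
Joint ranges: [-2.59, 2.59], [-0.33, 1.99], [-1.39, 1.29], [0.1, 2.45], [-1.04, 4.18], [0.21, 1.99], [-2.66, 2.66]. Speed limits (rad/s): [2.57, 2.57, 3.14, 3.14, 3.14, 3.14, 3.14].

INTERFACE

Orientations are given as a unit quaternion [w, x, y, z].
In Python, from rig import env, vision gives the robot as it stands.
- The arm moves only by the tool apply_moves, never from a script. Its argument "series" is a list of rows, each a list of 7 numbers: the shift along the tool's x, y, z in mm, then the turn, a rotation vector about the tool's x, y, z in degrees, then the opening, from -1 (shut) to 1 (fully open). In form: [[tx, ty, tz, wx, wy, wz, fingers], ...]. A call has 1 to 12 rows; each row shifts and turns the commanded pose from where the row before left it, along the tool's axes as they then stand; what a row does not reach is not made up. A row lasts 1/10 s, in which the tool goes at most 50 mm and 8.59 degrees, less where a joint would pass 70% of its speed; a pose out of reach is approached as far as the arm can. A call with a gripper value outside its range is refused whole. The fingers move at their own pace and stop on an object; "newtons" is the grip in N (left out, the last holds). Time passes only in rows, so rows that do not move let the fingers close. It gives the time, the measured TCP pose, the force, the opening and the grip force at its end, in the units of the state.
- env.state(): the state, without advancing time (a new reading comes with each control period).
- vision.camera(name): name is "scene" or "side" or "wrist"; returns a dict with "image" (400x640x3 uint8, red, green, blue), "fx", "fy", "cx", "cy" (pixels), "view" (4x4, takes a point from world to camera coordinates). Camera axes: x right, y down, z forward; pixel columns grow to the right and rows downward; lengths in mm; the calibration is good to about 2 mm. A picture is of the moment at which its call begins. There is no depth.
- env.sign_off(): hands the job in; it is judged then, once.
Trained networks look in a picture, given as the dict that the camera call returned (one of the last four; its "shot" number tells which), for a name from the list of things; names that differ only in an ending like _2 or _b are one class to them, and where a whole thing is asked for, a point or a joint stands for the part that bears it (a point fixed in the world has none). Each returns a list of dicts, best first, with "p" (0 to 1); they miss things now and then, are a little off and sometimes report something else, mostly with a low value. They report only what shows in the picture. A call takes as long as a camera call. They do not tell look-alikes from the thing itself.
- vision.spot_in(query, picture): "bbox" ([left, top, right, bottom] in pixels, round what is visible of it).
The state is a dict: "clock": time; "joint_positions": joint angles; "qvel": joint speeds; "effort": joint torques, N m; "tcp_pos": TCP position; "ee_rot": TCP orientation; "ft_force": force on the tool from outside, world axes, zero at the start; "torque": the same for the moment, N m; "width": finger opening in mm; "gripper_force": force on a finger pad.
Only numpy, scipy, OpenCV 4.12 (cv2) and the standard library are available. Lean on these libraries where they do the work, as an engineer would, in place of code of your own. Each camera call takes 0.05 s, during which the arm holds its last target. There are 200 camera calls.

## Working session

There is one attempt and no reset: what is moved stays moved. The work goes in short steps, Python scripts to look and compute and a tool call to move; the robot and the scene stay as the last step left them, time stands still between calls to the robot, and variables do not carry over. Pictures are saved under pics/ and viewed, at most 10 in all, crops included, and the job is handed in when it is done.

Besides the shell and the picture viewer there is one more tool, called after ">>>" by a JSON object that holds its "method" and its "body", one argument or row to a line. apply_moves: Moves the arm, as the interface text tells. Its arguments: {"type":"object","properties":{"series":{"type":"array"},"newtons":{"type":"number"}},"required":["series"]}

```bash
mkdir -p pics; cat > h.py <<'E'
import numpy as np, cv2
from rig import env, vision
def shot(n,save=None):
    c=vision.camera(n)
    if save: cv2.imwrite('pics/'+save,c['image'][:,:,::-1])
    return c
def proj(c,p):
    q=np.array(c['view'])@np.append(np.array(p,float),1); return np.array([c['fx']*q[0]/q[2]+c['cx'],c['fy']*q[1]/q[2]+c['cy']])
def ray(c,uv):
    V=np.array(c['view']);R=V[:3,:3];o=-R.T@V[:3,3]
    d=R.T@np.array([(uv[0]-c['cx'])/c['fx'],(uv[1]-c['cy'])/c['fy'],1]);return o,d
def atz(c,uv,z):
    o,d=ray(c,uv);return o+d*(z-o[2])/d[2]
E
python3 - <<'E'
from h import *
a=shot('scene');b=shot('side');
cv2.imwrite('pics/a.png',a['image'][:,:,::-1]);cv2.imwrite('pics/b.png',b['image'][:,:,::-1])
for n,c in(('scene',a),('side',b)):
    print(n,ray(c,(320,200)))
    for q in['tray','tray_fin','hub','stand','cap','cap_top','spray_can','tape','jar','pail','screwdriver','hammer','bin']:
        r=vision.spot_in(q,c); print(q,[(np.round(x['bbox']).astype(int).tolist(),round(x['p'],2)) for x in r[:3]])
print(env.state()['ee_rot'],env.state()['clock'])
E
```

```text
scene (array([1088.89722966,  925.38897832,  819.04723422]), array([-0.43971048, -0.70953831, -0.55067238]))
tray [([271, 152, 290, 171], 0.69), ([352, 230, 406, 286], 0.68)]
tray_fin [([352, 234, 409, 284], 0.73)]
hub [([415, 230, 441, 254], 0.96), ([326, 265, 348, 284], 0.93), ([370, 236, 390, 257], 0.65)]
stand [([258, 165, 341, 224], 0.72)]
cap []
cap_top [([262, 162, 271, 177], 0.42)]
spray_can [([245, 224, 277, 290], 0.96), ([209, 212, 257, 271], 0.18)]
tape [([286, 275, 327, 316], 0.76)]
jar [([272, 150, 290, 170], 0.63)]
pail [([214, 154, 251, 188], 0.77)]
screwdriver [([255, 166, 340, 226], 0.58), ([315, 164, 336, 176], 0.49)]
hammer [([371, 304, 450, 396], 0.75)]
bin [([208, 213, 256, 271], 0.55)]
side (array([-273.32684762, -746.14059914,  967.12744705]), array([ 0.57830115,  0.55539953, -0.59789231]))
tray [([239, 184, 283, 229], 0.87)]
tray_fin [([238, 181, 284, 230], 0.62), ([306, 187, 401, 295], 0.26)]
hub [([243, 203, 271, 224], 0.75), ([205, 213, 220, 234], 0.69), ([284, 180, 301, 198], 0.66)]
stand [([304, 190, 397, 297], 0.84)]
cap [([380, 188, 395, 199], 0.67)]
cap_top [([376, 188, 395, 198], 0.55)]
spray_can [([336, 152, 356, 191], 0.83)]
tape [([297, 160, 323, 184], 0.78)]
jar [([416, 304, 446, 349], 0.71)]
pail [([441, 253, 511, 310], 0.68)]
screwdriver [([310, 317, 364, 370], 0.57)]
hammer [([217, 146, 265, 179], 0.89)]
bin [([357, 175, 417, 223], 0.72), ([215, 144, 266, 183], 0.34)]
[2.23216790e-05 7.07103555e-01 7.07110005e-01 4.94079608e-05] 1.4
```

View pics/a.png

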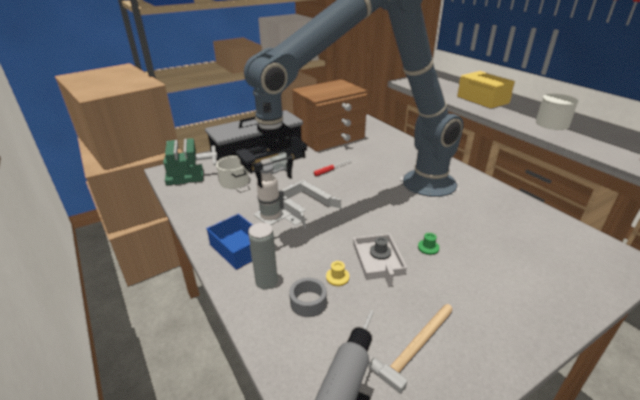

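View pics/b.png

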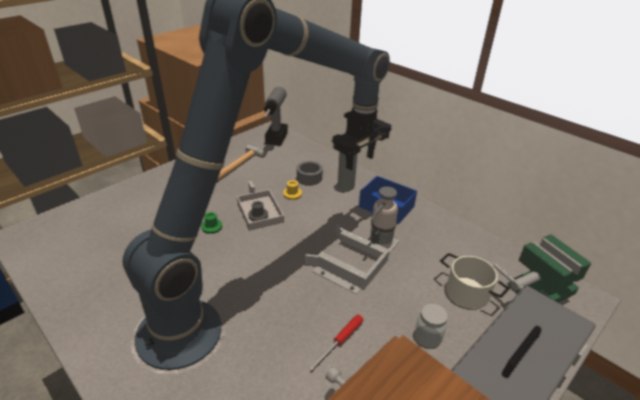

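The scene view shows the tray with the dark hub at (380,248), fin at (391,272), stand at (300,200) and its canister at (268,195). The look-alikes are the yellow hub (338,273), the green hub (429,243) and the loose spray can (263,255). The side view shows the tray at (260,208), hub at (257,210), stand at (355,255) and canister at (385,215). I choose the dark hub's tray and the banded canister on the stand. Next is a close crop.

```bash
python3 - <<'E'
import cv2,numpy as np
a=cv2.imread('pics/a.png');b=cv2.imread('pics/b.png')
def cr(i,x,y,w,h,k): return cv2.resize(i[y:y+h,x:x+w],None,fx=k,fy=k,interpolation=cv2.INTER_CUBIC)
t=[cr(a,345,225,80,60,5),cr(a,245,160,100,75,4),cr(b,225,175,80,60,5),cr(b,300,180,120,90,400/120)]
t=[cv2.resize(x,(400,300)) for x in t]
cv2.imwrite('pics/c.png',np.vstack([np.hstack(t[:2]),np.hstack(t[2:])]))
E
```

```text
(no output)
```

View pics/c.png

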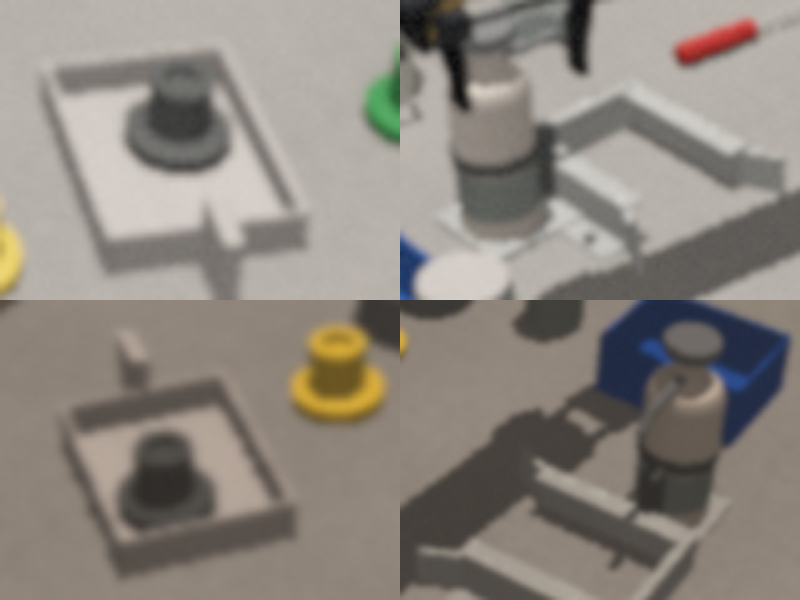

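```bash
python3 - <<'E'
from h import *
a=shot('scene');b=shot('side');w=shot('wrist','w0.png')
for c,ps in((a,[(353.4,238.6),(389,234),(406.4,268),(366,273.6)]),(b,[(249,224.6),(284,216.6),(269.4,190),(237.4,197.6)])):
    P=[atz(c,p,30)[:2].round() for p in ps]; print(*P,np.mean(P,0))
print('cap',atz(a,(266.5,169),195)[:2],atz(b,(386.5,192.5),202)[:2])
# side stand corners (crop /3.333)
for p in((135,160),(240,260),(330,205),(20,250),(70,245)): 
    print(p,atz(b,(300+p[0]*.3,180+p[1]*.3),44)[:2].round())
for p in((630,85),(740,150),(785,160),(560,160),(640,200)): print(p,atz(a,(245+(p[0]-400)/4,160+p[1]/4),44)[:2].round())
o,d=ray(w,(320,200));print(o,d, w['fx'])
E
```

```text
[488. 154.] [378. 196.] [439. 344.] [550. 300.] [463.75 248.5 ]
[373. 187.] [482. 141.] [544. 290.] [434. 330.] [458.25 237.  ]
cap [ 640.0462488  -130.10032559] [ 633.26167434 -141.69703069]
(135, 160) [562. -37.]
(240, 260) [ 530. -192.]
(330, 205) [ 646. -202.]
(20, 250) [399. -51.]
(70, 245) [435. -76.]
(630, 85) [ 457. -221.]
(740, 150) [431. -68.]
(785, 160) [406. -32.]
(560, 160) [ 575. -141.]
(640, 200) [547. -48.]
[675.11474043  67.98989062 385.39364074] [ 0.00595179 -0.24279107 -0.97010092] 350.6736858751383
```

View pics/w0.png

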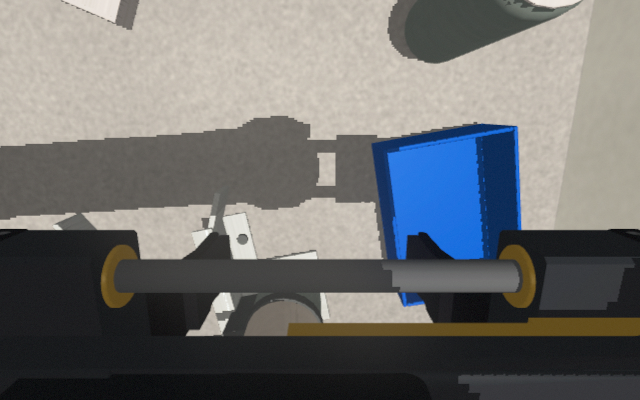

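The wrist view is mostly blocked by the hand: bin at (450,220), stand base at (230,260), loose can top right. I'll look at the stand from above with a better pose.

>>> {"method": "apply_moves", "body": {
  "series": [
    [0, -5, -40, 0, 0, 0, 1],
    [-20, -20, -38, 0, 0, 0, 1],
    [-35, -25, 0, 0, 0, 0, 1],
    [-35, -25, 0, 0, 0, 0, 1],
    [-35, -25, 0, 0, 0, 0, 1],
    [-35, -25, 0, 0, 0, 0, 1],
    [-35, -25, 0, 0, 0, 0, 1],
    [-35, -25, 0, 0, 0, 0, 1],
    [0, 0, 0, 0, 0, 0, 1],
    [0, 0, 0, 0, 0, 0, 1]
  ]
}}

```text
clock: 2.55
tcp_pos: [499.5, -230.9, 300.9]
ee_rot: [0.0, 0.708, 0.706, 0.0]
ft_force: [-0.7, -0.1, 0.1]
width: 87.0
gripper_force: 0.0
```

```bash
python3 - <<'E'
from h import *
w=shot('wrist','w1.png');np.savez('w1.npz',**{k:w[k] for k in('fx','fy','cx','cy','view')})
for q in('cap_top','cap','stand','bin'): print(q,[(np.round(x['bbox']).astype(int).tolist(),round(x['p'],2)) for x in vision.spot_in(q,w)[:2]])
for p in[(503,-123,0),(491,-54,0),(637,-136,202)]: print(proj(w,p))
print(env.state()['tcp_pos'],env.state()['clock'])
E
```

```text
cap_top [([474, 39, 554, 116], 0.72)]
cap [([476, 39, 554, 114], 0.72)]
stand [([228, 0, 556, 169], 0.58)]
bin [([523, 0, 639, 72], 0.75)]
[320.05635721  79.17831722]
[309.93979758  18.67699386]
[512.53664643  71.77136165]
[ 500.8467602  -228.57885267  300.40940767] 2.8
```

View pics/w1.png

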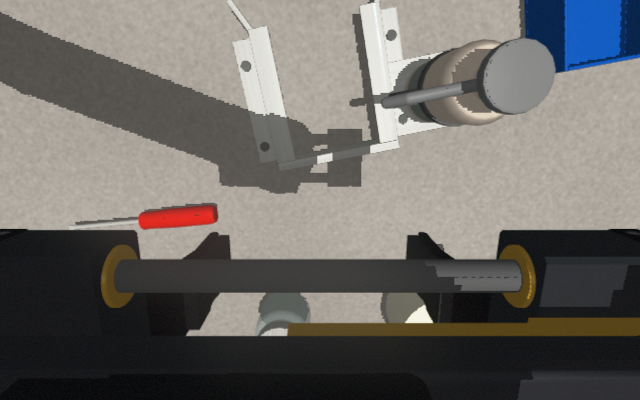

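The wrist view shows the stand clearly: left rail (268,27)–(293,160), right rail (361,10)–(381,147), back stop (280,165)–(398,143), cap centre (514,77), spout tip (390,100).

```bash
python3 - <<'E'
from h import *
w=np.load('w1.npz')
L=[atz(w,p,44)[:2] for p in((268,27),(293,160))];R=[atz(w,p,44)[:2] for p in((361,10),(381,147))]
for a,b in(L,R): d=a-b;print(a,b,np.degrees(np.arctan2(d[1],d[0]))-90,np.linalg.norm(d))
print('mouthL',atz(w,(250,31),44),'cap',atz(w,(514.5,77),202),atz(w,(475,77),202),atz(w,(554,77),202))
print('stop',atz(w,(282,168),44),atz(w,(398,147),44))
i=cv2.imread('pics/w1.png')[0:180,210:450]
cv2.imwrite('pics/w1c.png',cv2.resize(i,None,fx=3.3,fy=3.3,interpolation=cv2.INTER_CUBIC))
E
```

```text
[445.8176266  -72.45327566] [ 470.01970033 -218.40429078] 9.415298419885147 147.94404072364458
[547.21403009 -55.99485196] [ 574.88547007 -203.3792316 ] 10.633500647225915 149.9595410593253
mouthL [425.90168613 -76.3941183   44.        ] cap [ 638.85423954 -139.4869288   202.        ] [ 610.94827644 -139.37583282  202.        ] [ 666.76617166 -139.59804854  202.        ]
stop [ 456.55108102 -228.00547386   44.        ] [ 595.08472512 -203.46344308   44.        ]
```

View pics/w1c.png

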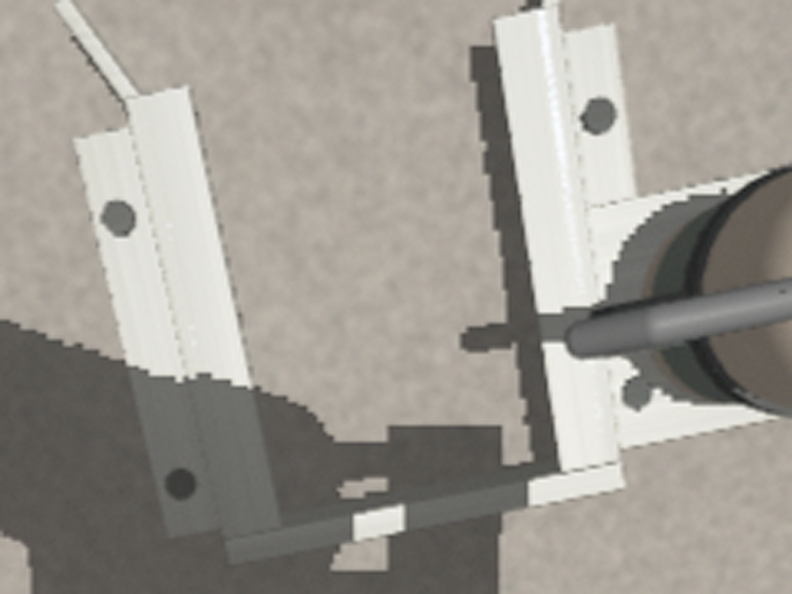

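>>> {"method": "apply_moves", "body": {
  "series": [
    [35, 0, 0, 0, 0, 0, 1],
    [45, 0, 0, 0, 0, 0, 1],
    [45, 0, 0, 0, 0, 0, 1],
    [45, 0, 0, 0, 0, 0, 1],
    [45, 0, 0, 0, 0, 0, 1],
    [45, 0, 0, 0, 0, 0, 1],
    [45, 0, 0, 0, 0, 0, 1],
    [45, 0, 0, 0, 0, 0, 1],
    [45, 0, 0, 0, 0, 0, 1],
    [30, 0, 0, 0, 0, 0, 1],
    [0, 0, 0, 0, 0, 0, 1],
    [0, 0, 0, 0, 0, 0, 1]
  ]
}}

```text
clock: 4.0
tcp_pos: [499.7, 196.0, 300.2]
ee_rot: [-0.0, 0.706, 0.708, -0.0]
ft_force: [0.1, -0.6, -0.3]
width: 87.0
gripper_force: 0.0
```

```bash
python3 - <<'E'
from h import *
w=shot('wrist','w2.png');np.savez('w2.npz',**{k:w[k] for k in('fx','fy','cx','cy','view')})
for q in('tray','tray_fin','hub'): print(q,[(np.round(x['bbox']).astype(int).tolist(),round(x['p'],2)) for x in vision.spot_in(q,w)[:3]])
print(env.state()['tcp_pos'],env.state()['clock'])
E
```

```text
tray [([221, 23, 358, 205], 0.88)]
tray_fin [([221, 22, 360, 206], 0.88)]
hub [([245, 114, 301, 171], 0.97), ([380, 99, 435, 152], 0.77), ([117, 58, 186, 118], 0.75)]
[500.31554396 193.59437762 300.56926962] 4.2
```

View pics/w2.png

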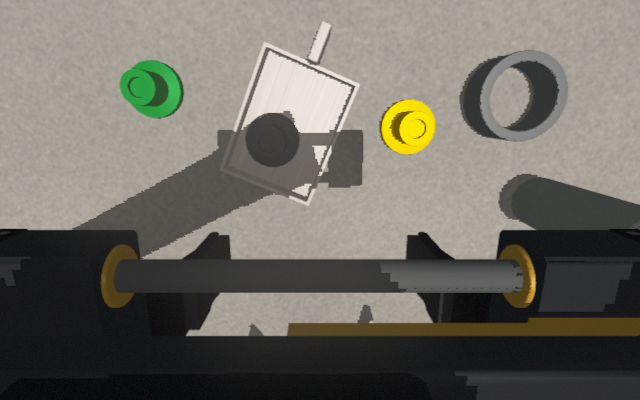

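Wrist view: tray rim corners (221,168), (308,205), (359,84), (264,43), fin top (327,22)–(313,62), and the dark hub inside at (273,140).

```bash
python3 - <<'E'
from h import *
from scipy.optimize import least_squares as ls
w=np.load('w2.npz')
def T(p,q): c,s=np.cos(p[2]),np.sin(p[2]);return np.array([p[0]+c*q[0]-s*q[1],p[1]+s*q[0]+c*q[1],q[2]])
M=[((-60,-80,30),(221,168)),((60,-80,30),(308,205)),((60,80,30),(359,84)),((-60,80,30),(264,43)),((0,121,55),(327,22))]
f=lambda p:np.concatenate([proj(w,T(p,q))-u for q,u in M])
r=ls(f,[461,243,-.39]);print(r.x,np.degrees(r.x[2]),r.fun.round(1)); print('fin',T(r.x,(0,101,40)),'finp',proj(w,T(r.x,(0,121,55))),proj(w,T(r.x,(0,82,55))))
for z in(12,50):print('hub',atz(w,(273,140),z)[:2])
w=np.load('w1.npz')
M=[((-51,70,44),(266.7,26.7)),((-51,-80,44),(294.8,160)),((51,70,44),(360,6)),((51,-80,44),(380.2,142.4)),((130,-35,202),(514.5,77))]
r=ls(f,[505,-128,.17]);print(r.x,np.degrees(r.x[2]),r.fun.round(1));print('mouth',T(r.x,(0,70,0)),'fin home',T(r.x,(0,101,40)),'cap',T(r.x,(130,-35,202)))
E
```

```text
[ 4.62912570e+02  2.44856251e+02 -3.92695241e-01] -22.499779959541737 [-1.7  1.9  0.5  0.6  1.  -0.   0.1 -1.6  0.1 -0.3]
fin [501.5632383  338.16823182  40.        ] finp [327.07977768  21.71888548] [313.07964916  58.07540908]
hub [442.61623212 229.35089381]
hub [447.42710612 232.2709242 ]
[ 5.06796723e+02 -1.30223424e+02  1.90987599e-01] 10.942783376047398 [-0.9 -1.  -0.2  0.  -2.3 -0.3 -1.4  1.   3.1  0.6]
mouth [493.50871918 -61.49621758   0.        ] fin home [487.62403167 -31.05988316  40.        ] cap [ 641.07696637 -139.9093059   202.        ]
```

>>> {"method": "apply_moves", "body": {
  "series": [
    [36, 0.5, 0, 0, 0, 0, 1],
    [36, 0.5, 0, 0, 0, 0, 1],
    [36, 0.5, 20, 0, 0, 0, 1],
    [35, 0, 30, 0, 0, 0, 1],
    [0, 0, 40, 0, 0, 7.5, 1],
    [0, 0, 40, 0, 0, 7.5, 1],
    [0, 0, 40, 0, 0, 7.5, 1],
    [0, 0, 40, 0, 0, 0, 1],
    [0, 0, 20, 0, 0, 0, 0.5],
    [0, 0, 0, 0, 0, 0, 0.3],
    [0, 0, 0, 0, 0, 0, 0.3]
  ]
}}

```text
clock: 5.3
tcp_pos: [502.4, 337.6, 71.1]
ee_rot: [0.0, 0.832, 0.555, 0.0]
ft_force: [0.9, -0.0, 0.1]
width: 70.7
gripper_force: 0.0
```

```bash
python3 - <<'E'
from h import *
from scipy.spatial.transform import Rotation as Ro
s=env.state();q=s['ee_rot'];print(s['tcp_pos'],Ro.from_quat(q,scalar_first=True).as_matrix()[:,0],s['clock'],s['width'])
a=shot('scene');b=shot('side')
ims=[]
for c in(a,b):
    for P in((501.5,338,55),(497,322,30)):
        pass
    u=proj(c,(490,310,40)).astype(int);i=c['image'][max(0,u[1]-50):u[1]+50,max(0,u[0]-65):u[0]+65,::-1]
    ims.append(cv2.resize(i,(400,300),interpolation=cv2.INTER_CUBIC))
cv2.imwrite('pics/g.png',np.hstack(ims))
E
```

```text
[502.3754893  337.63214894  71.14264651] [3.83863609e-01 9.23389664e-01 5.08657244e-04] 5.3 70.65187928881755
```

View pics/g.png

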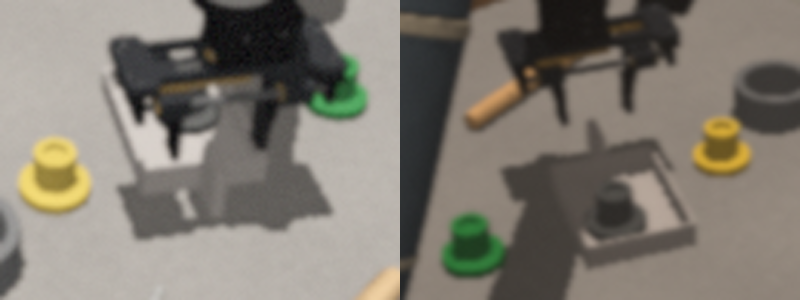

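The fin stands between the open fingers in both crops, left (185,205) and right (597,135). I'll descend and grip.

>>> {"method": "apply_moves", "body": {
  "series": [
    [0, 0, 20, 0, 0, 0, 0.2],
    [0, 0, 20, 0, 0, 0, 0.1],
    [0, 0, 8, 0, 0, 0, 0],
    [0, 0, 0, 0, 0, 0, -0.3],
    [0, 0, 0, 0, 0, 0, -0.6],
    [0, 0, 0, 0, 0, 0, -1],
    [0, 0, 0, 0, 0, 0, -1],
    [0, 0, 0, 0, 0, 0, -1],
    [0, 0, 0, 0, 0, 0, -1]
  ],
  "newtons": 25
}}

```text
clock: 6.3
tcp_pos: [501.6, 338.5, 23.2]
ee_rot: [-0.0, 0.832, 0.555, 0.0]
ft_force: [-0.4, -0.3, 3.3]
width: 11.7
gripper_force: 25.0
```

```bash
python3 - <<'E'
from h import *
w=np.load('w2.npz');print('yellow',atz(w,(408,127),6),'green',atz(w,(152,90),6),'tape',atz(w,(514,95),24))
P=np.array([501.5,338.5]);th=-22.5;G=np.array([456,150.]);n=22;r=1.49
d=(G-P)/n
for k in range(n):
    t=np.radians(th); print([round(float(-np.sin(t)*d[0]+np.cos(t)*d[1]),1),round(float(np.cos(t)*d[0]+np.sin(t)*d[1]),1)],end=' ')
    th+=r;P=P+d
    t=np.radians(th)
    if k%5==0:
        C=[(P+np.array([np.cos(t)*x-np.sin(t)*y,np.sin(t)*x+np.cos(t)*y])).round().tolist() for x,y in((-60,-181),(60,-181),(60,-21),(-60,-21))];print('\n',th,C)
E
```

```text
yellow [614.52108452 245.50485312   6.        ] green [293.26403881 290.07593982   6.        ] tape [734.53886198 283.92799678  24.        ]
[-8.7, 1.4] 
 -21.01 [[379.0, 182.0], [491.0, 139.0], [548.0, 289.0], [436.0, 332.0]]
[-8.7, 1.1] [-8.8, 0.9] [-8.8, 0.7] [-8.8, 0.5] [-8.8, 0.2] 
 -13.560000000000006 [[388.0, 125.0], [505.0, 97.0], [542.0, 253.0], [426.0, 281.0]]
[-8.8, -0.0] [-8.8, -0.2] [-8.8, -0.5] [-8.8, -0.7] [-8.8, -0.9] 
 -6.110000000000005 [[400.0, 71.0], [519.0, 58.0], [536.0, 217.0], [417.0, 230.0]]
[-8.7, -1.1] [-8.7, -1.4] [-8.7, -1.6] [-8.6, -1.8] [-8.6, -2.0] 
 1.3399999999999956 [[413.0, 19.0], [533.0, 22.0], [529.0, 182.0], [409.0, 179.0]]
[-8.5, -2.3] [-8.5, -2.5] [-8.4, -2.7] [-8.3, -2.9] [-8.2, -3.1] 
 8.789999999999996 [[426.0, -29.0], [545.0, -11.0], [521.0, 147.0], [402.0, 129.0]]
[-8.2, -3.4]
```

>>> {"method": "apply_moves", "body": {
  "series": [
    [-4, 1, 0, 0, 0, -0.8, -1],
    [-8, 1, 0, 0, 0, -1.5, -1],
    [-9, 1, 0, 0, 0, -1.5, -1],
    [-9, 1, 0, 0, 0, -1.5, -1],
    [-9, 0.5, 0, 0, 0, -1.5, -1],
    [-9, 0, 0, 0, 0, -1.5, -1],
    [-9, 0, 0, 0, 0, -1.5, -1],
    [-9, 0, 0, 0, 0, -1.5, -1],
    [-9, -0.5, 0, 0, 0, -1.5, -1],
    [-9, -1, 0, 0, 0, -1.5, -1],
    [-9, -1, 0, 0, 0, -1.5, -1],
    [-9, -1, 0, 0, 0, -1.5, -1]
  ]
}}

```text
clock: 7.5
tcp_pos: [477.2, 241.0, 23.2]
ee_rot: [-0.001, 0.738, 0.675, 0.002]
ft_force: [-0.5, 5.1, 1.6]
width: 11.4
gripper_force: 25.0
```

>>> {"method": "apply_moves", "body": {
  "series": [
    [-8.5, -1.5, 0, 0, 0, -1.5, -1],
    [-8.5, -1.5, 0, 0, 0, -1.5, -1],
    [-8.5, -2, 0, 0, 0, -1.5, -1],
    [-8.5, -2, 0, 0, 0, -1.5, -1],
    [-8.5, -2.5, 0, 0, 0, -1.5, -1],
    [-8.5, -2.5, 0, 0, 0, -1.5, -1],
    [-8, -3, 0, 0, 0, -1.5, -1],
    [-8, -3, 0, 0, 0, -1.5, -1],
    [-6, -3, 0, 0, 0, -1.5, -1],
    [-3, -1, 0, 0, 0, -1, -1],
    [0, 0, 0, 0, 0, 0, -1],
    [0, 0, 0, 0, 0, 0, -1]
  ]
}}

```text
clock: 8.7
tcp_pos: [456.2, 163.6, 23.2]
ee_rot: [-0.0, 0.647, 0.762, 0.001]
ft_force: [-2.8, 5.4, 5.7]
width: 12.1
gripper_force: 25.0
```

```bash
python3 - <<'E'
from h import *
from scipy.spatial.transform import Rotation as Ro
s=env.state();x=Ro.from_quat(s['ee_rot'],scalar_first=True).as_matrix()[:,0];th=np.degrees(np.arctan2(-x[0],x[1]))
P=np.array(s['tcp_pos'][:2]);print(s['tcp_pos'],th,s['ft_force'],s['width'],s['clock'])
for y in(10.3,):
    t=np.radians(y);d=P-(507,-130);print('in stand frame',d@[np.cos(t),np.sin(t)],d@[-np.sin(t),np.cos(t)])
a=shot('scene');b=shot('side')
ims=[cv2.resize(a['image'][140:275,240:420,::-1],(400,300),interpolation=cv2.INTER_CUBIC),cv2.resize(b['image'][165:300,235:415,::-1],(400,300),interpolation=cv2.INTER_CUBIC)]
cv2.imwrite('pics/e.png',np.hstack(ims))
E
```

```text
[456.19353353 163.55022731  23.19436922] 9.370238501430913 [-2.82850694  5.40570197  5.70390633] 12.12067027733869 8.7
in stand frame 2.4997087000688936 297.9039852745127
```

View pics/e.png

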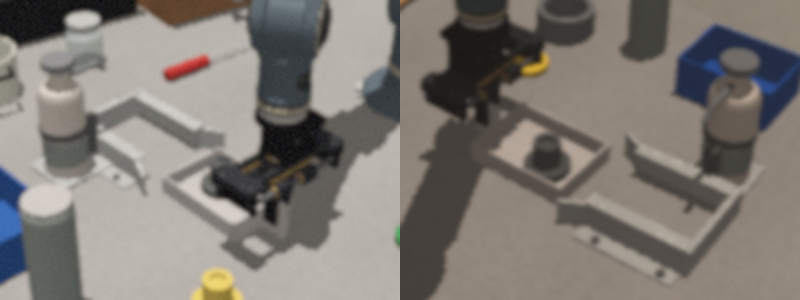

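The tray is lined up with the mouth, and the hub stands in it at (545,155) in the right-hand crop. I'll slide in.

>>> {"method": "apply_moves", "body": {
  "series": [
    [-4, -0.5, 0, 0, 0, -0.5, -1],
    [-8, -1, 0, 0, 0, -0.5, -1],
    [-9, -0.5, 0, 0, 0, 0, -1],
    [-9, -0.5, 0, 0, 0, 0, -1],
    [-9, 0, 0, 0, 0, 0, -1],
    [-9, 0, 0, 0, 0, 0, -1],
    [-9, 0, 0, 0, 0, 0, -1],
    [-9, 0, 0, 0, 0, 0, -1],
    [-9, 0, 0, 0, 0, 0, -1],
    [-5, 0, 0, 0, 0, 0, -1],
    [0, 0, 0, 0, 0, 0, -1]
  ]
}}

```text
clock: 9.9
tcp_pos: [468.6, 83.9, 23.2]
ee_rot: [0.0, 0.64, 0.768, 0.001]
ft_force: [-0.2, 3.4, 4.5]
width: 11.5
gripper_force: 25.0
```

```bash
cat > st.py <<'E'
from h import *
from scipy.spatial.transform import Rotation as Ro
s=env.state();x=Ro.from_quat(s['ee_rot'],scalar_first=True).as_matrix()[:,0];th=np.degrees(np.arctan2(-x[0],x[1]))
P=np.array(s['tcp_pos'][:2]);print(np.round(s['tcp_pos'],1),th,np.round(s['ft_force'],1),np.round(s['torque'],2),s['width'],s['clock'])
t=np.radians(10.3);d=P-(507,-130);print('in stand frame',d@[np.cos(t),np.sin(t)],d@[-np.sin(t),np.cos(t)])
E
cat > see.py <<'E'
from h import *
import sys
a=shot('scene');b=shot('side')
ims=[cv2.resize(a['image'][155:245,250:370,::-1],(400,300),interpolation=cv2.INTER_CUBIC),cv2.resize(b['image'][180:300,270:430,::-1],(400,300),interpolation=cv2.INTER_CUBIC)]
cv2.imwrite('pics/'+sys.argv[1],np.hstack(ims))
E
python3 st.py; python3 see.py e2.png
```

```text
[468.6  83.9  23.2] 10.367102786552353 [-0.2  3.4  4.5] [0.8  0.2  0.06] 11.532841349700071 9.9
in stand frame 0.47849040586820024 217.2770612042295
```

View pics/e2.png

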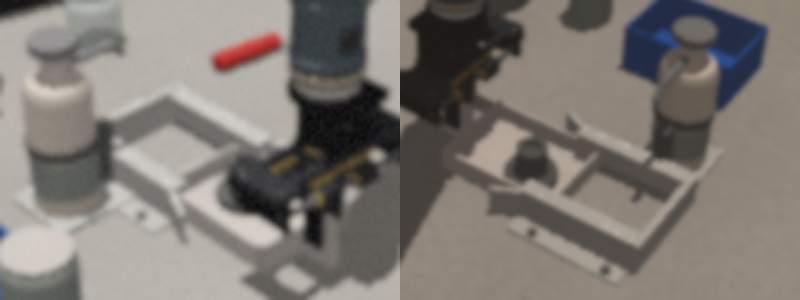

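The tray front is under the lips and clear on both sides in both crops. I'll continue, guided by force.

>>> {"method": "apply_moves", "body": {
  "series": [
    [-4, 0, 0, 0, 0, 0, -1],
    [-8, 0, 0, 0, 0, 0, -1],
    [-9, 0, 0, 0, 0, 0, -1],
    [-9, 0, 0, 0, 0, 0, -1],
    [-9, 0, 0, 0, 0, 0, -1],
    [-9, 0, 0, 0, 0, 0, -1],
    [-9, 0, 0, 0, 0, 0, -1],
    [-5, 0, 0, 0, 0, 0, -1],
    [0, 0, 0, 0, 0, 0, -1]
  ]
}}

```text
clock: 10.9
tcp_pos: [479.6, 22.9, 23.2]
ee_rot: [0.0, 0.64, 0.768, 0.001]
ft_force: [-0.9, 4.8, 5.5]
width: 11.9
gripper_force: 25.0
```

```bash
python3 st.py
```

```text
[479.6  22.9  23.2] 10.367572981864896 [-0.9  4.8  5.5] [0.95 0.21 0.04] 11.85525024504257 10.9
in stand frame 0.39871801432714804 155.3604488799076
```

>>> {"method": "apply_moves", "body": {
  "series": [
    [-4, 0, 0, 0, 0, 0, -1],
    [-8, 0, 0, 0, 0, 0, -1],
    [-8, 0, 0, 0, 0, 0, -1],
    [-8, 0, 0, 0, 0, 0, -1],
    [-6, 0, 0, 0, 0, 0, -1],
    [-4, 0, 0, 0, 0, 0, -1],
    [-3, 0, 0, 0, 0, 0, -1],
    [-3, 0, 0, 0, 0, 0, -1],
    [0, 0, 0, 0, 0, 0, -1]
  ]
}}

```text
clock: 11.8
tcp_pos: [487.2, -19.2, 23.2]
ee_rot: [-0.0, 0.64, 0.768, 0.001]
ft_force: [-1.7, 7.0, 7.1]
width: 11.8
gripper_force: 25.0
```

```bash
python3 st.py
```

```text
[487.2 -19.2  23.2] 10.429131742275397 [-1.7  7.   7.1] [ 1.43  0.3  -0.01] 11.82960713632205 11.8
in stand frame 0.2799982337768583 112.51904535339752
```

>>> {"method": "apply_moves", "body": {
  "series": [
    [-2, 0, 0, 0, 0, 0, -1],
    [-2, 0, 0, 0, 0, 0, -1],
    [-2, 0, 0, 0, 0, 0, -1],
    [-1, 0, 0, 0, 0, 0, -1],
    [0, 0, 0, 0, 0, 0, -1]
  ]
}}

```text
clock: 12.3
tcp_pos: [488.3, -25.6, 23.2]
ee_rot: [-0.0, 0.64, 0.769, 0.001]
ft_force: [-1.2, 7.1, 7.3]
width: 11.6
gripper_force: 25.0
```

>>> {"method": "apply_moves", "body": {
  "series": [
    [-1.5, 0, 0, 0, 0, 0, -1],
    [-1.5, 0, 0, 0, 0, 0, -1],
    [0, 0, 0, 0, 0, 0, -1]
  ]
}}

```text
clock: 12.6
tcp_pos: [488.9, -28.6, 23.2]
ee_rot: [-0.0, 0.64, 0.769, 0.001]
ft_force: [-1.7, 8.0, 7.4]
width: 12.1
gripper_force: 25.0
```

```bash
python3 st.py
```

```text
[488.9 -28.6  23.2] 10.461191104997571 [-1.7  8.   7.4] [ 1.66  0.37 -0.03] 12.148608346197005 12.6
in stand frame 0.28276448873597104 103.04991300961181
```

>>> {"method": "apply_moves", "body": {
  "series": [
    [-1.5, 0, 0, 0, 0, 0, -1],
    [-1.5, 0, 0, 0, 0, 0, -1],
    [0, 0, 0, 0, 0, 0, -1]
  ]
}}

```text
clock: 12.9
tcp_pos: [489.0, -29.4, 23.2]
ee_rot: [-0.001, 0.639, 0.769, 0.002]
ft_force: [-2.4, 12.6, 7.8]
width: 11.7
gripper_force: 25.0
```

>>> {"method": "apply_moves", "body": {
  "series": [
    [-1.5, 0, 0, 0, 0, 0, -1],
    [-1, 0, 0, 0, 0, 0, -1],
    [0, 0, 0, 0, 0, 0, -1]
  ]
}}

```text
clock: 13.2
tcp_pos: [489.0, -29.5, 23.2]
ee_rot: [-0.002, 0.639, 0.769, 0.003]
ft_force: [-3.6, 18.7, 8.8]
width: 11.6
gripper_force: 25.0
```

The tray met a firm stop at the expected home position. I'll release, back out, then push the fin's end with shut fingers so the tray squares up.

>>> {"method": "apply_moves", "body": {
  "series": [
    [2, 0, 0, 0, 0, 0, -1],
    [0, 0, 0, 0, 0, 0, -0.5],
    [0, 0, 0, 0, 0, 0, -0.3],
    [0, 0, 0, 0, 0, 0, -0.2],
    [10, 0, 0, 0, 0, 0, -0.2],
    [20, 0, 0, 0, 0, 0, -0.2],
    [15, 0, 0, 0, 0, 0, -0.5],
    [0, 0, 0, 0, 0, 0, -1],
    [0, 0, 0, 0, 0, 0, -1],
    [0, 0, 0, 0, 0, 0, -1],
    [0, 0, 0, 0, 0, 0, -1]
  ]
}}

```text
clock: 14.3
tcp_pos: [481.2, 8.5, 22.5]
ee_rot: [0.0, 0.641, 0.767, -0.0]
ft_force: [-0.4, -0.1, 1.0]
width: 4.3
gripper_force: 0.0
```

```bash
python3 st.py
```

```text
[481.2   8.5  22.5] 10.207322067363823 [-0.4 -0.1  1. ] [-0.02 -0.01  0.  ] 4.291814447000531 14.3
in stand frame -0.5729026159570729 140.90538087673445
```

>>> {"method": "apply_moves", "body": {
  "series": [
    [0, 0.5, 0, 0, 0, 0, -1],
    [-3, 0, 0, 0, 0, 0, -1],
    [-3, 0, 0, 0, 0, 0, -1],
    [-2, 0, 0, 0, 0, 0, -1],
    [0, 0, 0, 0, 0, 0, -1]
  ]
}}

```text
clock: 14.8
tcp_pos: [483.1, 1.2, 22.5]
ee_rot: [0.0, 0.641, 0.767, -0.0]
ft_force: [1.2, -0.1, -0.1]
width: 0.4
gripper_force: 0.0
```

>>> {"method": "apply_moves", "body": {
  "series": [
    [-1.5, 0, 0, 0, 0, 0, -1],
    [-1.5, 0, 0, 0, 0, 0, -1],
    [0, 0, 0, 0, 0, 0, -1]
  ]
}}

```text
clock: 15.1
tcp_pos: [483.2, 0.8, 22.6]
ee_rot: [-0.001, 0.64, 0.768, 0.001]
ft_force: [-0.6, 4.7, 1.4]
width: 0.4
gripper_force: 2.5
```

>>> {"method": "apply_moves", "body": {
  "series": [
    [-1.5, 0, 0, 0, 0, 0, -1],
    [-1.5, 0, 0, 0, 0, 0, -1],
    [-1.5, 0, 0, 0, 0, 0, -1],
    [0, 0, 0, 0, 0, 0, -1],
    [0, 0, 0, 0, 0, 0, -1]
  ]
}}

```text
clock: 15.6
tcp_pos: [483.2, 0.6, 22.6]
ee_rot: [-0.003, 0.639, 0.769, 0.002]
ft_force: [-3.4, 13.9, 1.7]
width: 0.3
gripper_force: 7.2
```

```bash
python3 st.py
```

```text
[483.2   0.6  22.6] 10.564752470176415 [-3.4 13.9  1.7] [2.96 0.8  0.  ] 0.32762232047174544 15.6
in stand frame -0.05226035007274632 132.70508681583297
```

Home confirmed: 14 N moves the tray only 0.2 mm. Now I'll go up and over to the cap.

>>> {"method": "apply_moves", "body": {
  "series": [
    [15, 0, 0, 0, 0, 0, -1],
    [5, 0, -20, 0, 0, 0, -1],
    [0, 0, -45, 0, 0, 0, -1],
    [0, 0, -45, 0, 0, 0, -1],
    [0, 0, -45, 0, 0, 0, -1],
    [0, 0, -45, 0, 0, 0, -1],
    [0, 0, -20, 0, 0, 0, -1],
    [0, 0, 0, 0, 0, 0, -1],
    [0, 0, 0, 0, 0, 0, -1]
  ]
}}

```text
clock: 16.5
tcp_pos: [480.4, 13.7, 242.2]
ee_rot: [0.0, 0.641, 0.768, -0.0]
ft_force: [-0.9, 0.5, 0.2]
width: 0.6
gripper_force: 0.0
```

```bash
python3 st.py; python3 - <<'E'
from h import *
p=env.state()['tcp_pos'];t=np.radians(10.3)
a=shot('scene');b=shot('side');w=shot('wrist')
for c in(a,b,w):
    for q in('cap_top','tray','hub'):
        for r in vision.spot_in(q,c)[:2]:
            B=r['bbox'];m=((B[0]+B[2])/2,(B[1]+B[3])/2);print(q,round(r['p'],2),np.round(B),atz(c,m,{'cap_top':200,'tray':15,'hub':25}[q])[:2].round(1))
d=np.array([641,-140])-p[:2];print('tool d',d@[-np.sin(t),np.cos(t)],d@[np.cos(t),np.sin(t)])
E
```

```text
[480.4  13.7 242.2] 10.291107447622691 [-0.9  0.5  0.2] [ 0.01 -0.02  0.05] 0.5903465738124791 16.5
in stand frame -0.480276109670708 146.16693230238934
cap_top 0.41 [260. 163. 269. 177.] [ 651.1 -121.3]
tray 0.93 [284. 182. 330. 224.] [ 497.  -119.5]
tray 0.74 [248. 223. 277. 288.] [758.2  55.9]
hub 0.86 [418. 233. 440. 255.] [300.2 296.6]
hub 0.73 [324. 263. 348. 284.] [618.8 249.9]
cap_top 0.68 [376. 188. 395. 198.] [ 632.5 -140.2]
tray 0.75 [314. 237. 380. 273.] [ 510.4 -114.2]
hub 0.77 [342. 253. 366. 275.] [ 488.4 -161.9]
hub 0.63 [202. 209. 221. 233.] [299.1 289.3]
tray 0.82 [273. 196. 368. 233.] [490.1 -31.9]
hub 0.86 [464.   0. 510.   8.] [611.2 209.7]
tool d -179.96527950731559 130.5328490416018
```

>>> {"method": "apply_moves", "body": {
  "series": [
    [-30, 21.5, 0, 0, 0, 0, -1],
    [-30, 22, 0, 0, 0, 0, -1],
    [-30, 22, 0, 0, 0, 0, -1],
    [-30, 22, 0, 0, 0, 0, -1],
    [-30, 22, 0, 0, 0, 0, -1],
    [-30, 21, 0, 0, 0, 0, -1],
    [0, 0, 15, 0, 0, 0, -1],
    [0, 0, 15, 0, 0, 0, -1],
    [0, 0, 5, 0, 0, 0, -1],
    [0, 0, 0, 0, 0, 0, -1]
  ]
}}

```text
clock: 18.1
tcp_pos: [640.0, -138.3, 206.2]
ee_rot: [-0.001, 0.64, 0.768, -0.001]
ft_force: [-0.4, 0.2, 0.1]
width: 0.4
gripper_force: 0.0
```

```bash
python3 st.py; python3 - <<'E'
from h import *
# where does the fingertip appear relative to the cap (side and scene)
p=env.state()['tcp_pos']
for n in('scene','side'):
    c=shot(n);print(n,proj(c,p),proj(c,(641,-140,202)),[(np.round(r['bbox'],1),round(r['p'],2)) for r in vision.spot_in('cap_top',c)[:2]])
E
```

```text
[ 640.  -138.3  206.2] 10.409804782657421 [-0.4  0.2  0.1] [ 0.02 -0.01 -0.03] 0.3947217029054448 18.1
in stand frame 129.39316843818324 -31.904002152571756
scene [265.14629767 164.97427881] [264.75306848 165.98128933] [(array([259.6, 162.7, 270. , 174.6]), 0.67)]
side [387.17112433 189.88108485] [387.69280774 191.1884692 ] [(array([376.8, 186. , 396.2, 196. ]), 0.47)]
```

>>> {"method": "apply_moves", "body": {
  "series": [
    [0, 0, 3, 0, 0, 0, -1],
    [0, 0, 3, 0, 0, 0, -1],
    [0, 0, 3, 0, 0, 0, -1],
    [0, 0, 0, 0, 0, 0, -1]
  ]
}}

```text
clock: 18.7
tcp_pos: [641.6, -139.6, 198.9]
ee_rot: [0.0, 0.641, 0.768, 0.0]
ft_force: [-0.9, 0.3, 4.8]
width: 0.4
gripper_force: 2.0
```

>>> {"method": "apply_moves", "body": {
  "series": [
    [0, 0, 3, 0, 0, 0, -1],
    [0, 0, 2, 0, 0, 0, -1],
    [0, 0, 2, 0, 0, 0, -1],
    [0, 0, 0, 0, 0, 0, -1]
  ]
}}

```text
clock: 19.1
tcp_pos: [641.6, -139.6, 192.3]
ee_rot: [0.0, 0.641, 0.768, 0.0]
ft_force: [-1.5, 0.5, 7.8]
width: 0.6
gripper_force: 3.5
```

>>> {"method": "apply_moves", "body": {
  "series": [
    [0, 0, 2, 0, 0, 0, -1],
    [0, 0, 1, 0, 0, 0, -1],
    [0, 0, 0, 0, 0, 0, -1],
    [0, 0, 0, 0, 0, 0, -1]
  ]
}}

```text
clock: 19.5
tcp_pos: [641.7, -139.7, 190.4]
ee_rot: [0.001, 0.641, 0.768, 0.0]
ft_force: [-3.1, 0.3, 11.3]
width: 0.3
gripper_force: 5.3
```

The force rose past 8 N and the cap has bottomed out at about 12 mm. I'll lift off.

>>> {"method": "apply_moves", "body": {
  "series": [
    [0, 0, -3, 0, 0, 0, -1],
    [0, 0, -5, 0, 0, 0, -1],
    [0, 0, -8, 0, 0, 0, -1],
    [0, 0, -20, 0, 0, 0, -1],
    [0, 0, -30, 0, 0, 0, -1],
    [0, 0, -40, 0, 0, 0, -1],
    [20, -20, -20, 0, 0, 0, -1],
    [40, -20, 0, 0, 0, 0, -1],
    [40, -20, 0, 0, 0, 0, -1],
    [0, 0, 0, 0, 0, 0, -1],
    [0, 0, 0, 0, 0, 0, -1]
  ]
}}

```text
clock: 20.6
tcp_pos: [563.9, -51.4, 314.6]
ee_rot: [0.0, 0.64, 0.768, -0.0]
ft_force: [-0.0, -0.2, -0.1]
width: 0.5
gripper_force: 0.0
```

```bash
python3 st.py; python3 - <<'E'
from h import *
for n in('scene','side'):
    c=shot(n)
    for q in('cap_top','tray','hub'): print(n,q,[(np.round(r['bbox'],1).tolist(),round(r['p'],2)) for r in vision.spot_in(q,c)[:3]])
    # tray at home: predicted fin-tip and corners
    t=np.radians(10.3);W=lambda x,y,z:(507+np.cos(t)*x-np.sin(t)*y,-129+np.sin(t)*x+np.cos(t)*y,z)
    print([proj(c,W(*q)).round(1).tolist() for q in((-60,-80,30),(60,-80,30),(60,80,0),(-60,80,0),(0,121,55))], 'cap',proj(c,W(130,-35,202)))
E
```

```text
[563.9 -51.4 314.6] 10.409289224501174 [-0.  -0.2 -0.1] [-0.02  0.03 -0.02] 0.4865991356698125 20.6
in stand frame 70.07259591023501 67.11041794636985
scene cap_top [([261.2, 161.8, 269.9, 173.0], 0.65)]
scene tray [([284.9, 181.0, 331.1, 222.0], 0.63)]
scene hub [([325.0, 262.6, 350.3, 284.3], 0.84), ([418.3, 232.3, 442.5, 253.1], 0.73), ([294.3, 189.4, 313.3, 203.6], 0.59)]
[[301.8, 185.0], [277.0, 196.6], [305.4, 222.0], [330.3, 208.6], [326.0, 207.2]] cap [264.68283309 165.97080751]
side cap_top [([375.1, 185.6, 395.9, 198.1], 0.56)]
side tray [([315.0, 237.5, 380.2, 269.4], 0.95)]
side hub [([205.2, 212.6, 222.5, 233.9], 0.7), ([344.4, 255.4, 365.9, 274.1], 0.65), ([284.3, 179.2, 301.3, 200.3], 0.65)]
[[363.4, 278.0], [383.7, 254.2], [338.1, 240.4], [316.6, 261.9], [317.2, 232.2]] cap [387.77983735 191.19416622]
```

The tray, hub and cap boxes match the home poses, so I'm handing in.

```bash
python3 -c "
from rig import env
print(env.sign_off())"
```

```text
the job is handed in; nothing more can be done
None
```

The tray is fully home against the back stop with the hub still in it, the cap was then pressed about 12 mm and came back up, and the job was handed in at about 21 s.

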